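Mount a die and index the scanner turntable

ROBOT

A 6-joint arm with a two-finger parallel gripper is mounted at the origin on a cart in front of the work surface, level with it; the furniture and walls round the work are solid. World frame = base frame: x ahead of the robot, y to its left, z up, the work surface at z = 0. Lengths are in mm, angles in rad, forces in N, time in s.
With the tool pointing down it reaches from about 275 to 850 mm from the base axis. Payload 19 kg.
Tool frame: the origin (TCP) lies at the very end of the fingers, on their centre line; the grasp point (between the pads) lies 19 mm behind it; z points along the fingers, y is the line along which they close (so a half turn about z gives the same grasp; the last joint's range is limited). The gripper opens to 85 mm and grips with 20 to 120 N. Pads are 22 mm wide; open, the fingers measure 114 mm over their backs; the gripper's body (76 mm by 85 mm) begins 54 mm behind the grasp point. The pads swing forward as they close: fully open they stand 13 mm farther back than shut.
Start: joints at [-1.472, 0.15, 1.437, -0, 1.554, -0.134], TCP at [132.63, -559.464, 231.267] pointing down, gripper open.
Joint ranges: [-2.8, 2.8], [-0.68, 2.1], [0.12, 2.68], [-1.39, 4.53], [0.16, 2.79], [-2.81, 2.81]. Speed limits (rad/s): [1.89, 1.89, 2.22, 3.01, 3.01, 3.01].

INTERFACE

Orientations are given as a unit quaternion [x, y, z, w].
In Python, from plant import r gives the robot as it stands. The module is installed in compiled form; this text tells all that it offers.
- The arm moves only by the tool jog_arm, never from a script. Its argument "targets" is a list of rows, each an object with "delta_rot": the turn, a rotation vector about the world's x, y, z in degrees, a list of three; "translation": the shift along the world's x, y, z in cm, a list of three; "jaw": the closure, from -1 (fully open) to 1 (shut). In form: [{"delta_rot": [rx, ry, rz], "translation": [x, y, z], "jaw": jaw}, ...]. A call has 1 to 10 rows; each row is the pose to reach, as a shift and turn from the pose commanded when the call began; what a row does not reach only later rows make up. A row lasts 1/10 s, in which the tool goes at most 50 mm and 8.59 degrees, less where a joint would pass 70% of its speed; a pose out of reach is approached as far as the arm can. A call with a gripper value outside its range is refused whole. The fingers move at their own pace and stop on an object; "newtons" is the grip in N (left out, the last holds). Time passes only in rows, so rows that repeat a pose let the fingers close. It gives the time, the measured TCP pose, the force, the opening and the grip force at its end, in the units of the state.
- r.get_obs(): the state, without advancing time (a new reading comes with each control period).
- r.grab_frame(name): name is "scene" or "top"; returns (picture, depth): 400x640x3 uint8, red, green, blue; 400x640 float32, mm along the optical axis (not along the pixel's ray), 0 where there is no reading.
- r.camera_params(name): a dict with "fovy" (degrees; the focal length in pixels is half the picture's height over the tangent of half this angle, whatever the lens; pixels are square), "cx", "cy" (the principal point, pixels), "R" (3x3) and "t" (3): a world point X has camera coordinates R X + t. Camera axes: x right, y down, z forward; pixel columns grow to the right and rows downward; lengths in mm; the calibration is good to about 2 mm. A picture is of the moment at which its call begins. camera_params takes no time and is no camera call.
- r.job_done(): hands the job in; it is judged then, once.
The state is a dict: "time": time; "joint_positions": joint angles; "joint_velocities": joint speeds; "tau": joint torques, N m; "tcp_pos": TCP position; "eef_rot": TCP orientation; "ft_force": force on the tool from outside, world axes, zero at the start; "moment": the same for the moment, N m; "width": finger opening in mm; "finger_force": force on a finger pad.
Only numpy, scipy, OpenCV 4.12 (cv2) and the standard library are available. Lean on these libraries where they do the work, as an engineer would, in place of code of your own. Each camera call takes 0.05 s, during which the arm holds its last target. There are 200 camera calls.

TASK

Set the steel plate that carries the plaster block down flat over the two studs of the scanner's turntable, block upward and either way round, and let go of it. Then turn the table counter-clockwise, seen from above, until it rests in its far click, with its upright handle in line with the pointer at the right of the base and the plate underneath the scan head. Do not strike the scan head and leave the other things on the counter where they are.

Things in the scene. Friction and masses are not known exactly. Their poses are not given: they have to be found in the camera images.
- scanner: fixed grey bench scanner. Origin on the counter, on the turntable's vertical axis; -x is its front (to the robot), +y its left, -y its right. Base x -108 to +160 mm, y -112 to +112, 28 high; a rear column (x 112 to 156, y -60 to 60) carries the scan head. A small dark pointer with a white line stands at (0, -106), 40 high, at the right of the base.
- scan_head: white fixed box overhanging the rear half of the turntable; origin and axes of the scanner. It fills x +5 to +158 mm, y -113 to +113, z 210 to 285. At the end the handle stands under its front edge, where a vertical gripper does not fit: tilt the tool 30 to 40 degrees, the gripper leaning back to the scanner's front.
- turntable (a joint): angle of the aluminium disc (196 mm across, top 50 mm up), rad, + counter-clockwise from above. Two clicks: 0 studs in front, handle left; 3.142 handle right, at the pointer, studs at the rear (at 1.571 the handle is in front). Range -0.25 to 3.39. Starts at 0.25 to 0.65. Friction 0.1 N m holds it off the clicks; a click takes about 8 N at the handle to enter or leave and pulls in from 0.04 rad.
- handle (a point): point on the axis of the disc's upright round steel handle, 40 mm above the disc (90 mm above the counter). The handle is 14 mm thick, stands 82 mm from the turntable's axis, 62 mm high above the disc (22 mm collar on its lowest 6 mm). It is fixed to the disc and may turn between the closed fingers as the table goes round.
- station (a point): point on the disc's top midway between the two studs, 58 mm from the turntable's axis, 90 degrees ahead (counter-clockwise) of the handle. At joint 0 its axes are the scanner's; they turn with the table. Studs: upright steel, 7 mm thick, 12 mm high, round tops, at y = +37 and -37 mm.
- die_plate: loose steel plate 100 (x) x 50 (y) x 7 mm, two 10 mm square through holes at x = +37 and -37 mm; at its centre a plaster block 24 (x) x 30 (y) mm, from 7 to 41 mm above the underside, with a small white tooth stump 12 mm high on top. Origin: centre of the underside. About 0.22 kg. Grip the block across its 24 mm. Seated, its x axis lies along the line of the studs.
- wax_box: bystander: low wax box with a red lid, 85 x 60 x 24 mm, at the right; origin at the centre of its underside
- chuck_key: bystander: steel chuck key, 66 mm long, 14 mm thick, lying at the right; origin at the centre of its underside
- polish_wheel: bystander: felt polishing wheel, 64 mm across, 14 mm high; origin at the centre of its underside
- steel_tin: bystander: round steel tin, 69 mm across, 42 mm high, right of the scanner; origin at the centre of its underside

How it is judged:
By the outcome, as a careful person would: the job done as asked, in the order asked, and still so for the second after the job is handed in, with the robot touching nothing.
It also fails if it takes over 72 s, if anything falls off the work surface, if the arm or the gripper's body presses on something with over 40 N, if the wrist force passes 120 N, or if a joint passes its speed limit or range.

## Working session

There is one attempt and no reset: what is moved stays moved. The work goes in short steps, Python scripts to look and compute and a tool call to move; the robot and the scene stay as the last step left them, time stands still between calls to the robot, and variables do not carry over. Pictures are saved under pics/ and viewed, at most 10 in all, crops included, and the job is handed in when it is done.

Besides the shell and the picture viewer there is one more tool, called after "Emit:" in YAML: its name, and indented under it one key for each argument. jog_arm: Moves the arm, as the interface text tells. Its arguments: {"type":"object","properties":{"targets":{"type":"array","items":{"type":"object","properties":{"delta_rot":{"type":"array","items":{"type":"number"}},"translation":{"type":"array","items":{"type":"number"}},"jaw":{"type":"number"}}}},"newtons":{"type":"number"}},"required":["targets"]}

```bash
mkdir -p pics
cat > h.py <<'E'
import numpy as np, cv2
from plant import r
def cam(n):
    p=r.camera_params(n); f=200/np.tan(np.radians(p['fovy'])/2)
    return f,p['cx'],p['cy'],np.array(p['R']),np.array(p['t'])
def ray(n,u,v,z):
    f,cx,cy,R,t=cam(n); d=R.T@np.array([(u-cx)/f,(v-cy)/f,1.]); c=-R.T@t
    return c+d*(z-c[2])/d[2]
def cloud(n,D):
    f,cx,cy,R,t=cam(n); v,u=np.mgrid[:400,:640]
    P=np.stack([(u-cx)/f*D,(v-cy)/f*D,D],-1)
    return (P-t)@R
def proj(n,X):
    f,cx,cy,R,t=cam(n); c=R@np.array(X,float)+t
    return f*c[0]/c[2]+cx,f*c[1]/c[2]+cy
def save(name,im,s=1):
    cv2.imwrite('pics/'+name,cv2.resize(im[...,::-1],None,fx=s,fy=s,interpolation=cv2.INTER_CUBIC))
E
python3 - <<'E'
from h import *
for n in('top','scene'):
    im,D=r.grab_frame(n); np.savez(n+'0.npz',im=im,D=D); save(n+'0.png',im,1.25)
    f,cx,cy,R,t=cam(n); print(n,f,cx,cy,-R.T@t,R.round(2).tolist())
o=r.get_obs(); print(o)
E
```

```text
top 506.45495775907733 324.7714286402083 202.39603812337512 [  40.26407501  185.63074172 1491.83844537] [[-0.4, -0.92, 0.0], [-0.86, 0.38, -0.34], [0.31, -0.14, -0.94]]
scene 472.1513131864091 319.04328154651876 200.70453874530486 [-237.08708831  787.76311405 1064.25362368] [[-0.73, -0.69, 0.01], [-0.46, 0.48, -0.75], [0.51, -0.55, -0.66]]
{'time': 0.1, 'joint_positions': array([-1.47200613e+00,  1.50930154e-01,  1.43795261e+00,  9.56821316e-06,
        1.55380393e+00, -1.33992314e-01]), 'joint_velocities': array([-4.15721970e-04, -1.38321163e-04, -2.97054215e-03, -4.72632252e-04,
        5.75751184e-04,  4.00959297e-05]), 'tau': array([ 4.47301616e-03, -7.14381909e+01, -5.71797144e+01, -2.84977341e-04,
        7.06875624e-03,  6.35521451e-05]), 'tcp_pos': array([ 132.61040182, -559.27174149,  230.74630762]), 'eef_rot': array([ 9.93234042e-01,  1.16128539e-01,  1.44103223e-05, -5.46854337e-04]), 'ft_force': array([-0.37131287, -0.13461675, -0.62438911]), 'moment': array([-0.01297829, -0.02836772,  0.01689725]), 'finger_force': 0.0, 'width': 85.47594529357403}
```

View pics/top0.png

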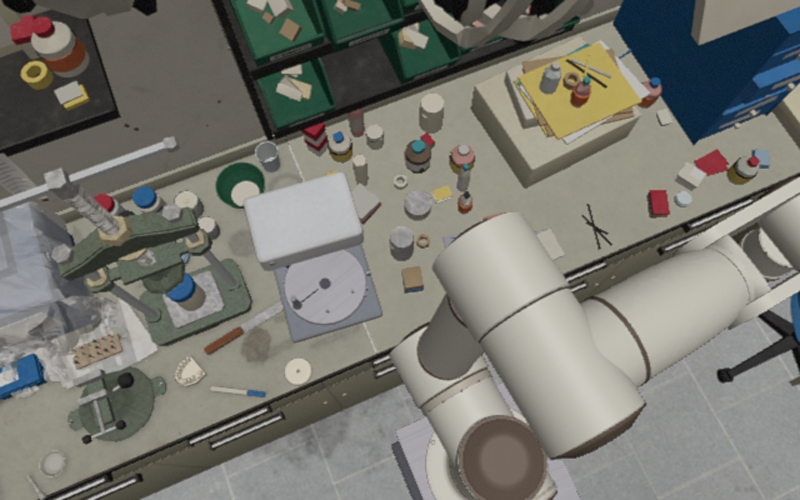

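View pics/scene0.png

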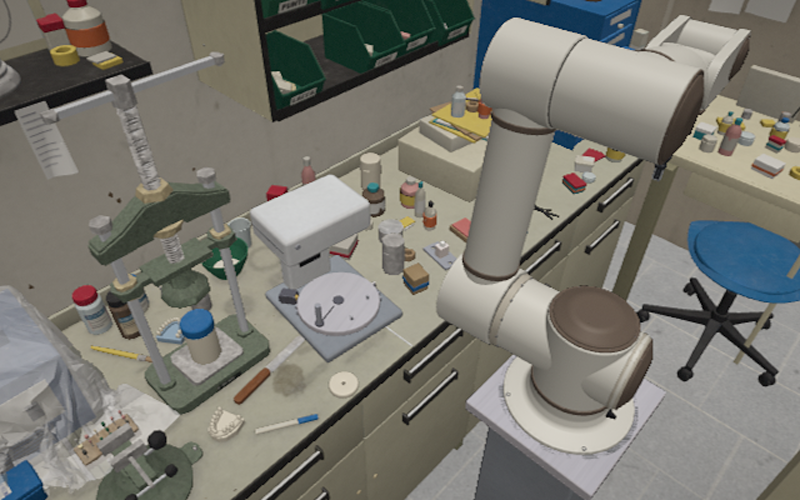

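Run:
```python
from h import *
a=np.load('top0.npz')['im'];b=np.load('scene0.npz')['im']
A=cv2.resize(a[140:290,180:380],(800,600),interpolation=cv2.INTER_CUBIC)
B=cv2.resize(b[140:290,190:390],(800,600),interpolation=cv2.INTER_CUBIC)
save('c1.png',A);save('c2.png',B)
for n in('top','scene'):
    D=np.load(n+'0.npz')['D'];P=cloud(n,D);np.save(n+'P.npy',P)
P=np.load('sceneP.npy')
for u,v in((352,200),(340,232),(270,240),(255,255)): print(u,v,P[v,u].round(1))
P=np.load('topP.npy')
for u,v in((240,245),(270,230),(245,170)): print(u,v,P[v,u].round(1))
```

```text
352 200 [ 474.5 -137.5   38.4]
340 232 [427.6 -27.2   2.5]
270 240 [519.6 182.   57. ]
255 255 [493.6 260.5  74.7]
240 245 [491.4 252.9  51.5]
270 230 [501.1 155.4  45.2]
245 170 [601.1 160.3 285.8]
```

View pics/c1.png

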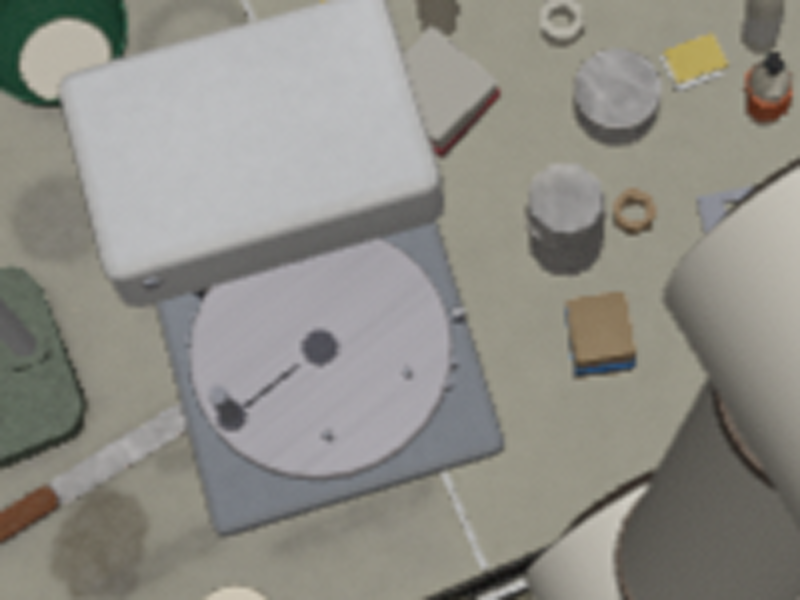

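View pics/c2.png

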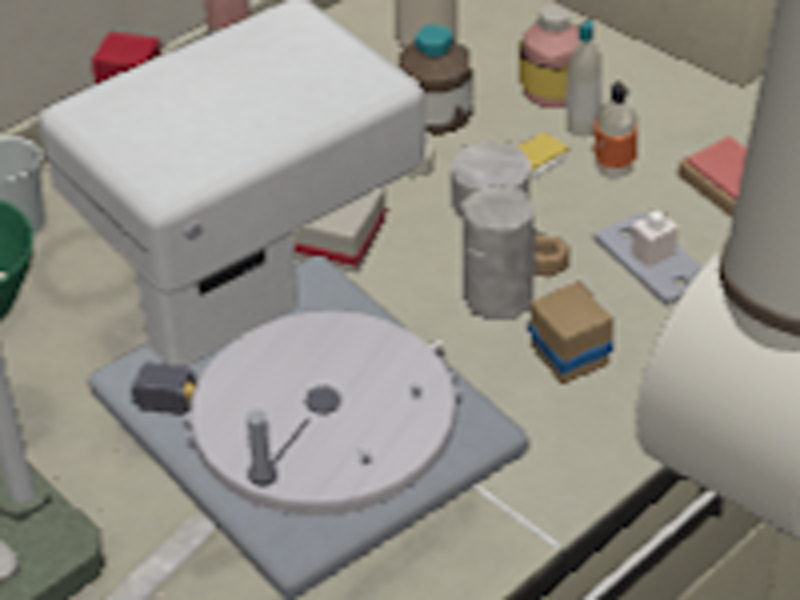

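Run:
```python
from h import *
T=lambda u,v,z:ray('top',180+u/4,140+v/4,z)
S=lambda u,v,z:ray('scene',190+u/4,140+v/4,z)
pr=lambda s,x:print(s,x.round(1))
pr('hub top',T(320,347,50));pr('hub sc',S(323,400,50))
for n,a,b in(('s1',(407,371),(417,389)),('s2',(327,433),(365,457))): pr(n+' top',T(*a,60));pr(n+' sc',S(*b,60))
pr('handle base T',T(231,416,52));pr('handle base S',S(262,476,52));pr('handle top T',T(219,393,112));pr('S',S(257,415,112))
pr('ptr T',T(459,314,38));pr('ptr S',S(437,345,40))
bl,br=T(222,533,28),T(502,448,28);pr('base fl',bl);pr('fr',br);print('yaw via front edge',np.degrees(np.arctan2(*( (bl-br)[:2]*[-1,1]))), np.linalg.norm(bl-br))
pr('base fl S',S(290,594,28));pr('fr S',S(525,442,28))
for c in((597,235),(632,211),(667,300),(701,280)): pr('plate',S(*c,7))
for c in((637,231),(681,283)): pr('hole',S(*c,5))
pr('stump',S(656,214,53))
# plate from depth
P=np.load('sceneP.npy');im=np.load('scene0.npz')['im']
sub=P[185:222,335:370].reshape(-1,3);
m=(sub[:,2]>30)&(sub[:,2]<60);print(m.sum(),sub[m].mean(0))
# disc by depth in both
for n in('topP.npy','sceneP.npy'):
    Q=np.load(n).reshape(-1,3);m=(abs(Q[:,2]-50)<5)&(np.hypot(Q[:,0]-480,Q[:,1]-180)<140)
    if m.sum():
        c,rr=cv2.minEnclosingCircle(Q[m][:,:2].astype(np.float32));print(n,c,rr,Q[m][:,2].mean())
```

```text
hub top [520.8 179.   50. ]
hub sc [523.3 176.3  50. ]
s1 top [474.7 127.1  60. ]
s1 sc [474.3 126.8  60. ]
s2 top [454.4 198.   60. ]
s2 sc [453.  199.2  60. ]
handle base T [496.8 257.9  52. ]
handle base S [497.8 257.3  52. ]
handle top T [496.9 256.8 112. ]
S [498.9 254.7 112. ]
ptr T [507.2  73.5  38. ]
ptr S [511.   70.1  40. ]
base fl [424.1 295.8  28. ]
fr [401.1  83.4  28. ]
yaw via front edge -6.162322048087997 213.55980370885447
base fl S [420.6 301.5  28. ]
fr S [400.7  88.3  28. ]
plate [ 531.6 -140.6    7. ]
plate [ 530.7 -185.     7. ]
plate [ 437.1 -120.2    7. ]
plate [ 432.4 -158.3    7. ]
hole [ 512. -170.    5.]
hole [ 443.2 -145.7    5. ]
stump [ 480.6 -153.6   53. ]
144 [460.40340292 -94.20135502  48.3006497 ]
topP.npy (524.5302734375, 179.61019897460938) 102.51725006103516 49.827922846191434
sceneP.npy (524.865234375, 177.67030334472656) 103.72965240478516 51.75993871135544
```

Emit:
jog_arm:
  targets:
    - {"delta_rot": [0,0,60],"translation": [34.8,40.6,0],"jaw": -1}
    - {"delta_rot": [0,0,60],"translation": [34.8,40.6,0],"jaw": -1}
    - {"delta_rot": [0,0,60],"translation": [34.8,40.6,0],"jaw": -1}
    - {"delta_rot": [0,0,60],"translation": [34.8,40.6,0],"jaw": -1}
    - {"delta_rot": [0,0,60],"translation": [34.8,40.6,0],"jaw": -1}
    - {"delta_rot": [0,0,60],"translation": [34.8,40.6,0],"jaw": -1}
    - {"delta_rot": [0,0,60],"translation": [34.8,40.6,0],"jaw": -1}
    - {"delta_rot": [0,0,60],"translation": [34.8,40.6,0],"jaw": -1}

```text
time: 0.9
tcp_pos: [393.8, -253.9, 231.3]
eef_rot: [0.8, 0.6, -0.0, 0.0]
ft_force: [0.6, -1.8, 0.2]
width: 85.3
finger_force: 0.0
```

Run:
```python
from h import *
im,D=r.grab_frame('top');im2,D2=r.grab_frame('scene');np.savez('1.npz',a=im,D=D,b=im2,D2=D2)
u,v=map(int,proj('top',[481,-153,7]));u2,v2=map(int,proj('scene',[481,-153,7]));print(u,v,u2,v2)
A=cv2.resize(im[v-50:v+50,u-65:u+65],(520,400),interpolation=cv2.INTER_CUBIC)
B=cv2.resize(im2[100:300,190:450],(520,400),interpolation=cv2.INTER_CUBIC)
save('d1.png',np.vstack([A,B])[:,:] if 0 else np.hstack([cv2.resize(A,(400,308)),cv2.resize(B,(400,308))]))
print(r.get_obs()['tcp_pos'],r.get_obs()['eef_rot'],r.get_obs()['joint_positions'])
```

```text
365 201 352 203
[ 395.71557385 -251.41637447  231.22123594] [ 8.00259892e-01  5.99652940e-01  6.25628626e-04 -2.56644149e-04] [-7.31484184e-01 -7.33693977e-02  1.66962714e+00  1.32774677e-03
  1.54559439e+00 -4.46856540e-01]
```

View pics/d1.png

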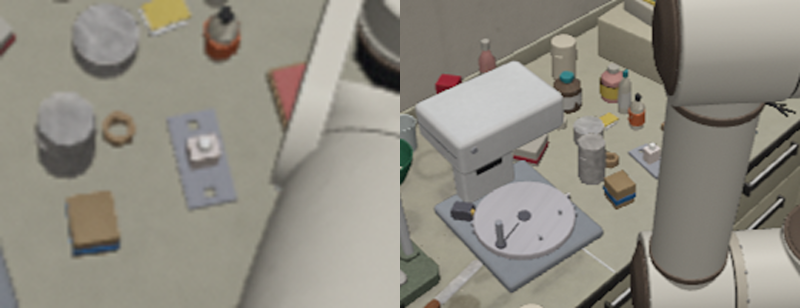

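Run:
```python
from h import *
a=np.load('1.npz')['a'];s=400/130
T=lambda u,v,z:ray('top',300+u/s,151+v/s,z)
for c in((168,118),(207,109),(187,208),(234,200)): print('c',T(*c,7).round(1))
h1,h2=T(193,125,6),T(209,192,6);print('holes',h1,h2,(h1+h2)/2,np.degrees(np.arctan2(*(h1-h2)[1::-1])),np.linalg.norm(h1-h2))
print('block top',T(203,150,41),'stump',T(206,141,53))
hsv=cv2.cvtColor(a,cv2.COLOR_RGB2HSV)[151:251,300:430]
m=((hsv[...,0]>105)&(hsv[...,0]<135)&(hsv[...,1]>18)&(hsv[...,2]>90)).astype(np.uint8)
n,l,st,ce=cv2.connectedComponentsWithStats(m);
print(st[1:][st[1:,4]>100])
p=hsv[55,55:80];
i=1+np.argmax([ (st[k,4] if abs(ce[k][0]-66)<12 and abs(ce[k][1]-52)<12 else 0) for k in range(1,n)])
ys,xs=np.nonzero(l==i);W=np.array([ray('top',300+x,151+y,7)[:2] for x,y in zip(xs,ys)],np.float32)
print(cv2.minAreaRect(W))
```

```text
c [ 531.2 -138.3    7. ]
c [ 524.2 -179.1    7. ]
c [ 435.7 -115.3    7. ]
c [ 424.5 -162.1    7. ]
holes [ 514.34492298 -158.76448453    6.        ] [ 442.47407282 -142.93247434    6.        ] [ 478.4094979  -150.84847944    6.        ] -12.422947389718669 73.59396475963158
block top [ 475.1420647  -148.49489767   41.        ] stump [ 478.9209681  -152.46767914   53.        ]
[]
((518.4827270507812, -178.9615478515625), (0.0, 0.0), 0.0)
```

Emit:
jog_arm:
  targets:
    - {"delta_rot": [0,0,4],"translation": [8.33,10.1,-4],"jaw": -1}
    - {"delta_rot": [0,0,4],"translation": [8.33,10.1,-8],"jaw": -1}
    - {"delta_rot": [0,0,4],"translation": [8.33,10.1,-12],"jaw": -1}
    - {"delta_rot": [0,0,4],"translation": [8.33,10.1,-14],"jaw": -1}
    - {"delta_rot": [0,0,4],"translation": [8.33,10.1,-14],"jaw": -1}
    - {"delta_rot": [0,0,4],"translation": [8.33,10.1,-14],"jaw": -1}

```text
time: 1.6
tcp_pos: [475.8, -154.8, 91.0]
eef_rot: [0.781, 0.625, -0.001, -0.001]
ft_force: [-0.2, -0.5, 1.1]
width: 85.3
finger_force: 0.0
```

Run:
```python
from h import *
im,D=r.grab_frame('top');im2,D2=r.grab_frame('scene');np.savez('2.npz',a=im,D=D,b=im2,D2=D2)
A=cv2.resize(im[130:260,270:439],(520,400),interpolation=cv2.INTER_CUBIC)
B=im2[130:260,290:420]
save('d2.png',np.hstack([cv2.resize(A,(400,308)),cv2.resize(B,(308,308),interpolation=cv2.INTER_CUBIC)]))
print(r.get_obs()['tcp_pos'],r.get_obs()['eef_rot'],r.get_obs()['joint_positions'])
```

```text
[ 476.74098238 -155.94899291   93.21403516] [7.80975380e-01 6.24560831e-01 3.44627799e-04 1.05125485e-03] [-4.69700564e-01  8.69686031e-02  1.79643634e+00 -2.54851030e-04
  1.25598842e+00 -2.47964719e-01]
```

View pics/d2.png

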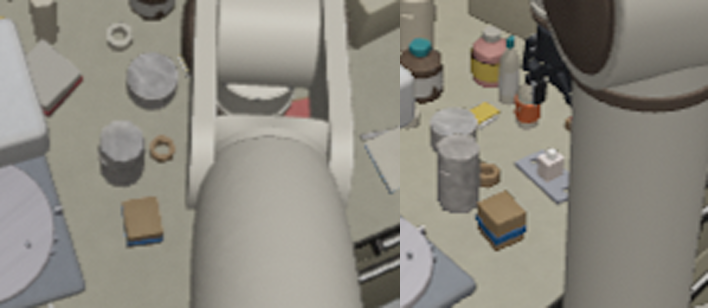

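Emit:
jog_arm:
  targets:
    - {"delta_rot": [0,0,0],"translation": [0.25,0.45,-1],"jaw": -1}
    - {"delta_rot": [0,0,0],"translation": [0.25,0.45,-3],"jaw": -1}
    - {"delta_rot": [0,0,0],"translation": [0.25,0.45,-5],"jaw": -1}
    - {"delta_rot": [0,0,0],"translation": [0.25,0.45,-6.5],"jaw": -1}
    - {"delta_rot": [0,0,0],"translation": [0.25,0.45,-7.7],"jaw": -1}
    - {"delta_rot": [0,0,0],"translation": [0.25,0.45,-7.7],"jaw": -1}
    - {"delta_rot": [0,0,0],"translation": [0.25,0.45,-7.7],"jaw": -1}

```text
time: 2.4
tcp_pos: [479.1, -150.6, 14.9]
eef_rot: [0.781, 0.625, 0.0, 0.0]
ft_force: [-0.8, 0.3, 0.2]
width: 85.5
finger_force: 0.0
```

Emit:
jog_arm:
  targets:
    - {"delta_rot": [0,0,0],"translation": [0,0,0],"jaw": 0.2}
    - {"delta_rot": [0,0,0],"translation": [0,0,0],"jaw": 1}
    - {"delta_rot": [0,0,0],"translation": [0,0,0],"jaw": 1}
    - {"delta_rot": [0,0,0],"translation": [0,0,0],"jaw": 1}
    - {"delta_rot": [0,0,0],"translation": [0,0,0],"jaw": 1}
    - {"delta_rot": [0,0,0],"translation": [0,0,0],"jaw": 1}
    - {"delta_rot": [0,0,0],"translation": [0,0,0],"jaw": 1}
    - {"delta_rot": [0,0,0],"translation": [0,0,0],"jaw": 1}
  newtons: 50

```text
time: 3.2
tcp_pos: [479.0, -150.4, 14.7]
eef_rot: [0.781, 0.625, 0.0, 0.0]
ft_force: [-1.1, -0.0, 5.7]
width: 23.0
finger_force: 50.0
```

Emit:
jog_arm:
  targets:
    - {"delta_rot": [0,0,0],"translation": [0,0,2],"jaw": 1}
    - {"delta_rot": [0,0,0],"translation": [0,0,5],"jaw": 1}
    - {"delta_rot": [0,0,0],"translation": [0,0,8],"jaw": 1}
    - {"delta_rot": [0,0,0],"translation": [0,0,11],"jaw": 1}
    - {"delta_rot": [0,0,0],"translation": [-2,2,13],"jaw": 1}
    - {"delta_rot": [0,0,0],"translation": [-6,6,13],"jaw": 1}
    - {"delta_rot": [0,0,0],"translation": [-6,6,13],"jaw": 1}

```text
time: 3.9
tcp_pos: [416.1, -87.8, 144.4]
eef_rot: [0.78, 0.625, 0.0, -0.0]
ft_force: [1.7, -0.5, -2.7]
width: 23.1
finger_force: 50.0
```

Run:
```python
from h import *
d=np.load('2.npz');tcp=np.array([476.2,-155,92])
for n,k in(('top','D'),('scene','D2')):
    Q=cloud(n,d[k]).reshape(-1,3);q=Q-tcp;m=(d[k].ravel()>0)&(abs(q[:,1])<160)&(q[:,0]>-250)&(q[:,0]<200)&(q[:,2]>20)
    q=q[m]; b=np.radians(-27) # forearm heading q1
    f=q[:,0]*np.cos(b)+q[:,1]*np.sin(b);s=-q[:,0]*np.sin(b)+q[:,1]*np.cos(b)
    for z in range(20,520,40):
        mm=(q[:,2]>=z)&(q[:,2]<z+40)
        if mm.sum()>5: print(n,z,mm.sum(),'fwd',f[mm].min().round(),f[mm].max().round(),'side',s[mm].min().round(),s[mm].max().round())
im,D=r.grab_frame('top');im2,D2=r.grab_frame('scene');np.savez('3.npz',a=im,D=D,b=im2,D2=D2)
save('e.png',np.hstack([cv2.resize(im[100:300,180:440],(400,308)),cv2.resize(im2[100:300,180:440],(400,308))]))
o=r.get_obs();print(o['tcp_pos'],o['width'],o['ft_force'])
```

```text
top 180 82 fwd -45.0 -6.0 side -46.0 39.0
top 220 176 fwd -48.0 -20.0 side -40.0 41.0
top 260 167 fwd -71.0 -31.0 side -51.0 72.0
top 300 408 fwd -172.0 51.0 side -51.0 83.0
top 340 2142 fwd -202.0 48.0 side -81.0 83.0
top 380 1705 fwd -221.0 192.0 side -71.0 144.0
top 420 1256 fwd -248.0 192.0 side -69.0 147.0
top 460 1134 fwd -272.0 -188.0 side -58.0 55.0
top 500 427 fwd -294.0 -243.0 side -31.0 38.0
scene 20 80 fwd 35.0 194.0 side -9.0 23.0
scene 60 153 fwd -42.0 72.0 side -3.0 28.0
scene 100 122 fwd -34.0 66.0 side -1.0 35.0
scene 140 105 fwd -32.0 9.0 side 14.0 36.0
scene 180 68 fwd -27.0 23.0 side 34.0 47.0
scene 220 41 fwd -14.0 34.0 side 39.0 46.0
scene 260 65 fwd -62.0 29.0 side 67.0 79.0
scene 300 182 fwd -59.0 53.0 side 67.0 82.0
scene 340 294 fwd -59.0 53.0 side -72.0 82.0
scene 380 113 fwd -67.0 183.0 side -72.0 143.0
scene 420 19 fwd 151.0 199.0 side 45.0 140.0
[418.22247296 -89.56722507 144.56324713] 23.477538161729623 [ 1.42444492 -0.77586027 -1.31098064]
```

View pics/e.png

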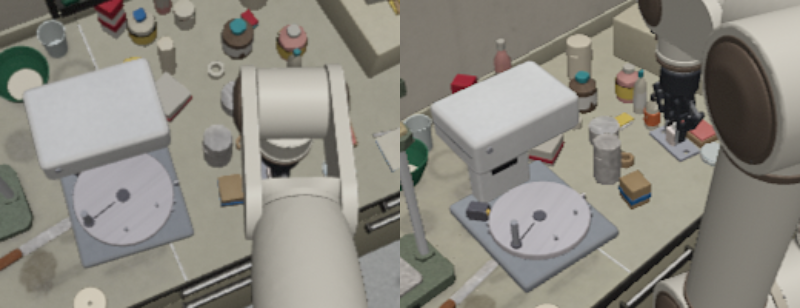

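Emit:
jog_arm:
  targets:
    - {"delta_rot": [0,0,-8],"translation": [0.0,4,0.5],"jaw": 1}
    - {"delta_rot": [0,0,-16],"translation": [0.5,8,0.5],"jaw": 1}
    - {"delta_rot": [0,0,-24],"translation": [1,12,0.5],"jaw": 1}
    - {"delta_rot": [0,0,-32],"translation": [2,16,0.5],"jaw": 1}
    - {"delta_rot": [0,0,-40],"translation": [3,20,0.5],"jaw": 1}
    - {"delta_rot": [0,0,-48],"translation": [4,23,0.5],"jaw": 1}
    - {"delta_rot": [0,0,-56],"translation": [4.5,25,0],"jaw": 1}
    - {"delta_rot": [0,0,-61],"translation": [4.5,25.35,-1],"jaw": 1}
    - {"delta_rot": [0,0,-61],"translation": [4.5,25.35,-3],"jaw": 1}
    - {"delta_rot": [0,0,-61],"translation": [4.5,25.35,-4.5],"jaw": 1}

```text
time: 5.0
tcp_pos: [464.4, 163.2, 97.7]
eef_rot: [0.99, 0.142, -0.001, 0.0]
ft_force: [-0.0, -0.3, -2.4]
width: 22.9
finger_force: 50.0
```

Emit:
jog_arm:
  targets:
    - {"delta_rot": [0,0,0],"translation": [0,0,0],"jaw": 1}
    - {"delta_rot": [0,0,0],"translation": [0,0,0],"jaw": 1}
    - {"delta_rot": [0,0,0],"translation": [0,0,0],"jaw": 1}

```text
time: 5.3
tcp_pos: [464.5, 163.1, 100.0]
eef_rot: [0.99, 0.142, 0.0, -0.0]
ft_force: [-0.1, 1.2, -2.3]
width: 23.3
finger_force: 49.9
```

Run:
```python
from h import *
im,D=r.grab_frame('top');im2,D2=r.grab_frame('scene');np.savez('4.npz',a=im,D=D,b=im2,D2=D2)
o=r.get_obs();print(o['tcp_pos'],o['eef_rot'],o['width'],o['ft_force'])
u,v=map(int,proj('scene',[464,163,80]));u1,v1=map(int,proj('top',[464,163,80]));print(u,v,u1,v1)
A=im2[v-45:v+30,u-50:u+50];B=im[v1-37:v1+38,u1-50:u1+50]
save('f.png',np.hstack([cv2.resize(A,(500,375),interpolation=cv2.INTER_CUBIC),cv2.resize(B,(300,225),interpolation=cv2.INTER_CUBIC).__class__(0) if 0 else cv2.copyMakeBorder(cv2.resize(B,(300,225),interpolation=cv2.INTER_CUBIC),0,150,0,0,cv2.BORDER_CONSTANT)]))
```

```text
[464.32271355 163.16672747 100.03916493] [ 9.89865962e-01  1.42003509e-01  6.12669907e-04 -7.58564291e-05] 22.991904390355444 [-0.03978737  0.78889233 -1.52229914]
287 240 271 238
```

View pics/f.png

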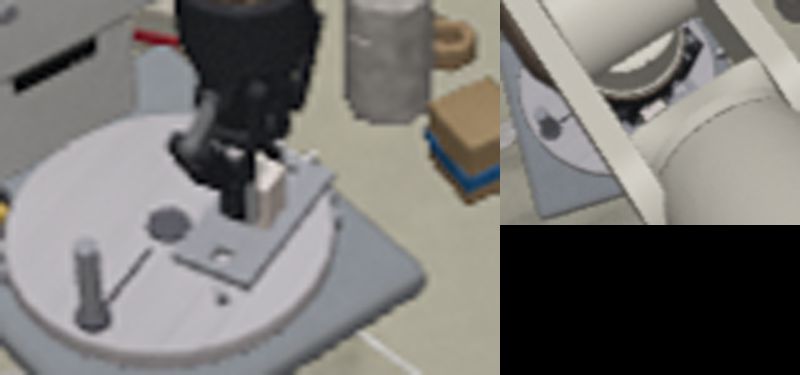

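Run:
```python
from h import *
S=lambda u,v,z:ray('scene',237+u/5-.4,195+v/5-.4,z)
h=S(222,254,90);print('hole',h,'stud',S(223,298,60))
a,b,c=S(174,257,92.3),S(248,287,92.3),S(335,176,92.3);print(a,b,c,np.linalg.norm(a-b),np.linalg.norm(c-b))
print('yaw long',np.degrees(np.arctan2(*(b-c)[1::-1])),'short',np.degrees(np.arctan2(*(b-a)[1::-1])))
q=r.get_obs()['eef_rot'];print('tool y',np.degrees(np.arctan2(2*q[1]**2-1,2*q[0]*q[1]))+180)
th=np.radians(106.3);L=np.array([np.cos(th),np.sin(th)])
print('centre from hole',h[:2]-37*L,'from end',(a+b)[:2]/2-50*L,'from far corner pair',(b+c)[:2]/2)
for z in(60,): print('s1 seen? top',ray('scene',190+417/4,140+389/4,z))
# hole via mask: darkest/brightest local - disc colour patch
```

```text
hole [457.11715073 194.51087205  90.        ] stud [453.23460945 199.14195927  60.        ]
[473.10775754 216.08458054  92.3       ] [427.0284687  202.94463133  92.3       ] [453.34816896 108.30736374  92.3       ] 47.916167676609454 98.2290132258638
yaw long 105.5418538068873 short -164.0839936916532
tool y 106.32759162251799
centre from hole [467.50181896 158.99807625] from end [464.10144856 161.52434134] from far corner pair [440.18831883 155.62599753]
s1 seen? top [474.30632468 126.79341399  60.        ]
```

Run:
```python
from h import *
b=np.load('4.npz')['b'];g=b.astype(int).sum(2)//3
print('cols 268-292');
for y in range(240,262): print(y,g[y,268:293])
# predicted hole corners at top/bottom for plate centred at (464.3,163.1), yaw 106.3
th=np.radians(106.3);L=np.array([np.cos(th),np.sin(th)]);N=np.array([-L[1],L[0]])
for z in(92.3,85.3):
    print(z,[tuple(np.round(proj('scene',[*(np.array([464.3,163.1])+L*(37+s*5)+N*t*5),z]),1)) for s,t in((1,1),(1,-1),(-1,-1),(-1,1))])
print('end corners',[tuple(np.round(proj('scene',[*(np.array([464.3,163.1])+L*50+N*t*25),92.3]),1)) for t in(1,-1)])
```

```text
cols 268-292
240 [ 97  95  96  95  95  91  93 135 160 158 159 160 159 159 160 162 158 155
 150 145 145 140 134 143 160]
241 [ 94  95  98  96  93  98 131 156 158 159 159 159 158 158 159 158 159 160
 159 156 157 157 156 159 160]
242 [ 77  90  91  85  78 104 145 160 159 158 159 159 158 159 159 158 159 157
 157 158 160 158 160 161 161]
243 [170 138 117 115 136 157 158 158 159 159 158 154 154 159 159 160 158 157
 157 159 159 159 160 161 147]
244 [189 183 181 175 165 160 159 159 158 158 157 150 128 126 147 157 158 156
 158 158 159 160 160 154 123]
245 [188 187 179 162 155 160 160 159 159 157 155 129  98 105 101 125 150 158
 158 159 159 160 153 123 126]
246 [186 184 176 141 108 136 157 163 159 159 148 124 156 184 168 150 156 158
 158 159 160 160 139 115 161]
247 [184 183 184 165 124 108 105 115 134 155 159 155 164 175 168 156 158 160
 161 159 160 148 116 151 188]
248 [182 184 185 183 181 173 143 103  95 112 136 156 162 160 159 158 158 158
 160 160 149 109 143 187 189]
249 [183 184 185 185 187 188 184 173 151 127 109 105 113 133 154 160 160 160
 160 154 121 123 174 190 189]
250 [184 184 184 
[... 991 characters left out ...]
186 186 184 183 185 188 188 187
 186 188 189 187 172 146 127]
260 [184 183 183 181 182 185 187 186 186 186 185 184 182 183 188 188 188 187
 190 186 175 157 139 123 113]
261 [184 183 181 180 184 186 186 186 185 186 184 182 183 188 190 188 189 186
 172 154 140 127 120 111 102]
92.3 [(np.float64(281.3), np.float64(248.0)), (np.float64(278.2), np.float64(246.8)), (np.float64(280.0), np.float64(244.4)), (np.float64(283.1), np.float64(245.6))]
85.3 [(np.float64(281.4), np.float64(249.7)), (np.float64(278.3), np.float64(248.5)), (np.float64(280.2), np.float64(246.1)), (np.float64(283.2), np.float64(247.3))]
end corners [(np.float64(286.1), np.float64(252.4)), (np.float64(270.6), np.float64(246.2))]
```

Emit:
jog_arm:
  targets:
    - {"delta_rot": [0,0,0],"translation": [-0.07,0.15,-1],"jaw": 1}
    - {"delta_rot": [0,0,0],"translation": [-0.07,0.15,-1.8],"jaw": 1}
    - {"delta_rot": [0,0,0],"translation": [-0.07,0.15,-2.3],"jaw": 1}
    - {"delta_rot": [0,0,0],"translation": [-0.07,0.15,-2.5],"jaw": 1}
    - {"delta_rot": [0,0,0],"translation": [-0.07,0.15,-2.7],"jaw": 1}
    - {"delta_rot": [0,0,0],"translation": [-0.07,0.15,-2.7],"jaw": 1}

```text
time: 6.0
tcp_pos: [464.0, 164.7, 72.2]
eef_rot: [0.99, 0.142, 0.001, 0.0]
ft_force: [9.8, -0.3, -7.0]
width: 23.1
finger_force: 49.4
```

Emit:
jog_arm:
  targets:
    - {"delta_rot": [0,0,0],"translation": [0.05,0,0],"jaw": 1}
    - {"delta_rot": [0,0,0],"translation": [0.1,0,0],"jaw": 1}
    - {"delta_rot": [0,0,0],"translation": [0.1,0,0],"jaw": 1}

```text
time: 6.3
tcp_pos: [464.2, 164.7, 72.1]
eef_rot: [0.99, 0.142, 0.0, 0.0]
ft_force: [5.2, -0.1, -4.2]
width: 23.0
finger_force: 50.0
```

Emit:
jog_arm:
  targets:
    - {"delta_rot": [0,0,0],"translation": [0,0,-0.2],"jaw": 1}
    - {"delta_rot": [0,0,0],"translation": [0,0,-0.3],"jaw": 1}
    - {"delta_rot": [0,0,0],"translation": [0,0,-0.3],"jaw": 1}

```text
time: 6.6
tcp_pos: [464.3, 164.7, 69.2]
eef_rot: [0.99, 0.142, 0.0, 0.0]
ft_force: [5.2, -1.1, -2.0]
width: 23.1
finger_force: 50.1
```

Emit:
jog_arm:
  targets:
    - {"delta_rot": [0,0,0],"translation": [0.1,0,0],"jaw": 1}
    - {"delta_rot": [0,0,0],"translation": [0.1,0,-0.2],"jaw": 1}
    - {"delta_rot": [0,0,0],"translation": [0.1,0,-0.35],"jaw": 1}
    - {"delta_rot": [0,0,0],"translation": [0.1,0,-0.35],"jaw": 1}

```text
time: 7.0
tcp_pos: [464.7, 164.7, 65.3]
eef_rot: [0.99, 0.142, -0.0, -0.0]
ft_force: [-0.4, -1.7, -3.0]
width: 23.1
finger_force: 50.2
```

Run:
```python
from h import *
im,D=r.grab_frame('top');im2,D2=r.grab_frame('scene');np.savez('5.npz',a=im,D=D,b=im2,D2=D2)
o=r.get_obs();print(o['tcp_pos'],o['width'],o['ft_force'],o['moment'])
A=im2[190:270,230:330]
save('g.png',cv2.resize(A,(800,600),interpolation=cv2.INTER_CUBIC))
```

```text
[464.81214032 164.71665284  65.56731864] 23.572043066590858 [ 0.81535454 -0.25624517 -1.49228749] [-0.22232761 -0.01470038 -0.01950171]
```

View pics/g.png

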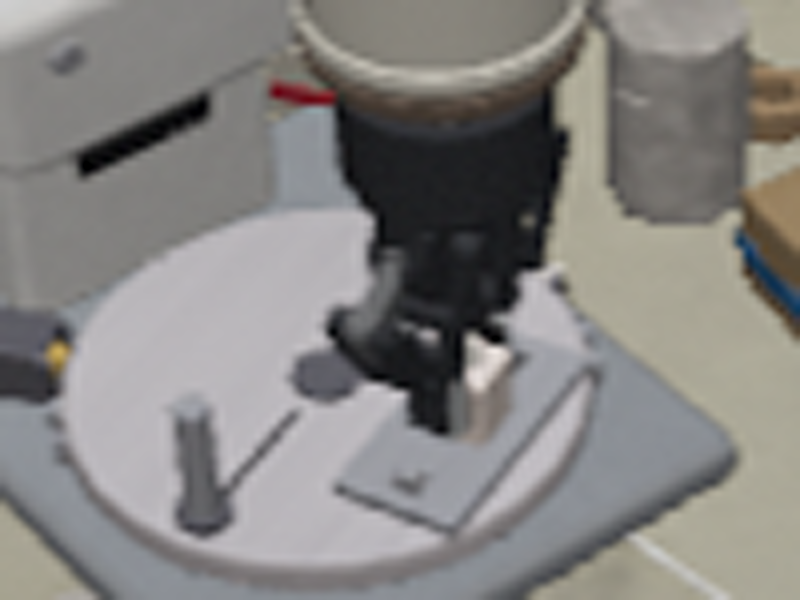

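Emit:
jog_arm:
  targets:
    - {"delta_rot": [0,0,0],"translation": [0,0,-0.1],"jaw": 1}
    - {"delta_rot": [0,0,0],"translation": [0,0,-0.2],"jaw": 1}
    - {"delta_rot": [0,0,0],"translation": [0,0,-0.2],"jaw": 1}

```text
time: 7.4
tcp_pos: [465.1, 164.8, 64.6]
eef_rot: [0.99, 0.142, 0.0, -0.0]
ft_force: [-6.9, -3.0, 14.8]
width: 23.3
finger_force: 52.3
```

Contact with the disc (Fz +15). Release and lift.

Emit:
jog_arm:
  targets:
    - {"delta_rot": [0,0,0],"translation": [0,0,0.1],"jaw": 0.2}
    - {"delta_rot": [0,0,0],"translation": [0,0,0.1],"jaw": -0.4}
    - {"delta_rot": [0,0,0],"translation": [0,0,0.1],"jaw": -0.4}
    - {"delta_rot": [0,0,0],"translation": [0,0,0.1],"jaw": -0.4}
    - {"delta_rot": [0,0,0],"translation": [0,0,2],"jaw": -0.4}
    - {"delta_rot": [0,0,0],"translation": [0,0,5],"jaw": -0.4}
    - {"delta_rot": [0,0,0],"translation": [-1,0,8],"jaw": -0.4}
    - {"delta_rot": [0,0,0],"translation": [-5,0,8],"jaw": -0.4}
    - {"delta_rot": [0,0,0],"translation": [-10,0,8],"jaw": -0.4}
    - {"delta_rot": [0,0,0],"translation": [-10,0,8],"jaw": -0.4}

```text
time: 8.4
tcp_pos: [360.9, 164.8, 143.8]
eef_rot: [0.99, 0.143, -0.0, -0.0]
ft_force: [1.9, 0.4, 0.2]
width: 59.6
finger_force: 0.0
```

Run:
```python
from h import *
im,D=r.grab_frame('top');im2,D2=r.grab_frame('scene');np.savez('6.npz',a=im,D=D,b=im2,D2=D2)
o=r.get_obs();print(o['tcp_pos'],o['eef_rot'],o['joint_positions'],o['ft_force'],o['width'])
# plate flatness from depth: points on plate near station
th=np.radians(106.3);L=np.array([np.cos(th),np.sin(th)]);N=np.array([-L[1],L[0]])
for n,d in(('top',D),('scene',D2)):
    Q=cloud(n,d).reshape(-1,3);q=Q[:,:2]-[464.3,163.8];a=q@L;b=q@N
    for lo,hi in((-46,-20),(20,46)):
        m=(a>lo)&(a<hi)&(abs(b)<20)&(Q[:,2]<80)&(Q[:,2]>30);print(n,lo,m.sum(),np.percentile(Q[m][:,2],[10,50,90]) if m.sum()>4 else '')
    for lo,hi in((-21,-16),(16,21)):
        m=(abs(a)<46)&(b>lo)&(b<hi)&(Q[:,2]<80)&(Q[:,2]>30);print(n,'N',lo,m.sum(),np.percentile(Q[m][:,2],[10,50,90]) if m.sum()>4 else '')
A=im2[190:270,230:330];B=im[190:270,210:310]
save('i.png',np.vstack([cv2.resize(A,(375,300),interpolation=cv2.INTER_CUBIC),cv2.resize(B,(375,300),interpolation=cv2.INTER_CUBIC)]))
```

```text
[364.73348059 164.88597148 144.2795202 ] [ 9.89808925e-01  1.42399171e-01  8.66596025e-04 -1.30020937e-04] [ 2.31422657e-01 -1.78337716e-01  1.93972916e+00  1.07757973e-04
  1.37845181e+00  1.51642863e+00] [ 0.58666087 -0.15246587 -0.17650143] 59.771879454130385
top -46 0 
top 20 0 
top N -21 0 
top N 16 0 
scene -46 36 [56.82853565 59.79560887 62.7422831 ]
scene 20 99 [55.90966103 59.34758361 62.59902618]
scene N -21 23 [56.19884589 59.81995056 62.02145631]
scene N 16 40 [55.27904374 58.21140197 61.74943401]
```

View pics/i.png

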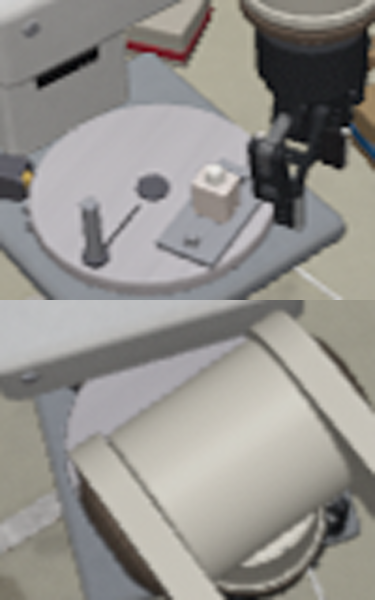

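Run:
```python
from h import *
from scipy.spatial.transform import Rotation as R
q=r.get_obs()['eef_rot'];A=R.from_quat(q);print(A.as_matrix().round(3))
yaw=np.radians(-6.5);ys=np.array([-np.sin(yaw),np.cos(yaw),0])
D=R.from_rotvec(-35*ys,degrees=True)*R.from_euler('z',-22.8,degrees=True)
print(D.as_rotvec(degrees=True));print((D*A).as_matrix().round(3))
C=np.array([522,179.])
for k in range(0,160,10):
    p=np.radians(107+k);print(k,(C+82*np.array([np.cos(p),np.sin(p)])-C-82*np.array([np.cos(np.radians(107)),np.sin(np.radians(107))])).round(1))
```

```text
[[ 0.959  0.282  0.002]
 [ 0.282 -0.959  0.001]
 [ 0.002 -0.    -1.   ]]
[  3.00890578 -35.09736729 -22.08285956]
[[ 0.813 -0.112  0.571]
 [-0.091 -0.994 -0.065]
 [ 0.575  0.001 -0.818]]
0 [0. 0.]
10 [-13.3  -5.4]
20 [-25.4 -12.9]
30 [-36.  -22.5]
40 [-44.8 -33.8]
50 [-51.5 -46.4]
60 [-55.9 -60. ]
70 [-57.9 -74.1]
80 [-57.4 -88.4]
90 [ -54.4 -102.4]
100 [ -49.1 -115.6]
110 [ -41.5 -127.8]
120 [ -31.9 -138.4]
130 [ -20.7 -147.2]
140 [  -8.1 -153.9]
150 [   5.5 -158.3]
```

Emit:
jog_arm:
  targets:
    - {"delta_rot": [0,0,0],"translation": [2,4,0.4],"jaw": -0.4}
    - {"delta_rot": [0.5,-5.8,-3.7],"translation": [5,8,0.4],"jaw": -0.4}
    - {"delta_rot": [1,-11.7,-7.3],"translation": [8,9.7,0.4],"jaw": -0.4}
    - {"delta_rot": [1.5,-17.5,-11],"translation": [9.2,9.7,0.4],"jaw": -0.4}
    - {"delta_rot": [2,-23.4,-14.7],"translation": [9.2,9.7,0.4],"jaw": -0.4}
    - {"delta_rot": [2.5,-29.2,-18.4],"translation": [9.2,9.7,0.4],"jaw": -0.4}
    - {"delta_rot": [3,-35.1,-22.1],"translation": [9.2,9.7,0.4],"jaw": -0.4}
    - {"delta_rot": [3,-35.1,-22.1],"translation": [9.2,9.7,0.4],"jaw": -0.4}
    - {"delta_rot": [3,-35.1,-22.1],"translation": [9.2,9.7,0.4],"jaw": -0.4}

```text
time: 9.4
tcp_pos: [457.2, 262.3, 147.5]
eef_rot: [0.953, -0.052, 0.299, 0.018]
ft_force: [0.9, 1.0, -0.0]
width: 59.7
finger_force: 0.0
```

Run:
```python
from h import *
from scipy.spatial.transform import Rotation as R
o=r.get_obs();A=R.from_quat(o['eef_rot']);print(o['tcp_pos'],A.as_matrix().round(3)[:,1:],o['joint_positions'],o['ft_force'])
z=A.as_matrix()[:,2];print('to grasp:',np.array([497.5,257.5,90])+19*z-o['tcp_pos'])
```

```text
[457.15339019 262.31220336 147.46682962] [[-0.11   0.568]
 [-0.994 -0.065]
 [ 0.002 -0.821]] [ 0.60558118 -0.14002183  2.02507536 -0.5265518   0.84628091  2.55724838] [ 0.90776531  1.00555856 -0.02351803]
to grasp: [ 51.13702023  -6.03800337 -73.05735422]
```

Emit:
jog_arm:
  targets:
    - {"delta_rot": [0,0,0],"translation": [1.0,-0.15,-1.4],"jaw": -0.4}
    - {"delta_rot": [0,0,0],"translation": [2.1,-0.3,-3],"jaw": -0.4}
    - {"delta_rot": [0,0,0],"translation": [3.3,-0.45,-4.7],"jaw": -0.4}
    - {"delta_rot": [0,0,0],"translation": [4.4,-0.5,-6.3],"jaw": -0.4}
    - {"delta_rot": [0,0,0],"translation": [5.1,-0.6,-7.3],"jaw": -0.4}
    - {"delta_rot": [0,0,0],"translation": [5.1,-0.6,-7.3],"jaw": -0.4}
    - {"delta_rot": [0,0,0],"translation": [5.1,-0.6,-7.3],"jaw": -0.4}

```text
time: 10.1
tcp_pos: [508.5, 255.5, 75.1]
eef_rot: [0.952, -0.054, 0.3, 0.017]
ft_force: [-0.4, 0.1, 0.2]
width: 59.6
finger_force: 0.0
```

Emit:
jog_arm:
  targets:
    - {"delta_rot": [0,0,0],"translation": [0,0,0],"jaw": 0.3}
    - {"delta_rot": [0,0,0],"translation": [0,0,0],"jaw": 1}
    - {"delta_rot": [0,0,0],"translation": [0,0,0],"jaw": 1}
    - {"delta_rot": [0,0,0],"translation": [0,0,0],"jaw": 1}
    - {"delta_rot": [0,0,0],"translation": [0,0,0],"jaw": 1}
    - {"delta_rot": [0,0,0],"translation": [0,0,0],"jaw": 1}
  newtons: 40

```text
time: 10.7
tcp_pos: [508.2, 257.3, 75.6]
eef_rot: [0.952, -0.053, 0.301, 0.016]
ft_force: [-3.9, 13.6, 0.9]
width: 12.7
finger_force: 40.1
```

Emit:
jog_arm:
  targets:
    - {"delta_rot": [0,0,0],"translation": [-0.2,0.1,0],"jaw": 1}
    - {"delta_rot": [0,0,0],"translation": [-0.66,-0.1,0],"jaw": 1}
    - {"delta_rot": [0,0,0],"translation": [-1.33,-0.4,0],"jaw": 1}
    - {"delta_rot": [0,0,0],"translation": [-1.95,-0.75,0],"jaw": 1}
    - {"delta_rot": [0,0,0],"translation": [-2.54,-1.15,0],"jaw": 1}
    - {"delta_rot": [0,0,0],"translation": [-3.09,-1.6,0],"jaw": 1}
    - {"delta_rot": [0,0,0],"translation": [-3.6,-2.1,0],"jaw": 1}
    - {"delta_rot": [0,0,0],"translation": [-3.6,-2.1,0],"jaw": 1}

```text
time: 11.5
tcp_pos: [471.1, 236.9, 75.6]
eef_rot: [0.952, -0.053, 0.301, 0.015]
ft_force: [-24.6, 26.7, 9.2]
width: 12.5
finger_force: 42.2
```

Run:
```python
from h import *
o=r.get_obs();print(o['tcp_pos'],o['eef_rot'],o['joint_positions'],o['ft_force'],o['width'],o['moment'])
```

```text
[471.06553854 236.93572812  75.5642379 ] [ 0.95210031 -0.05318452  0.30077281  0.01456428] [ 0.52796279 -0.06319879  2.12505882 -0.59310716  0.6524246   2.61006708] [-24.60029237  26.72022157   9.22156794] 12.521414464461659 [3.38637232 2.52039562 2.44862194]
```

Emit:
jog_arm:
  targets:
    - {"delta_rot": [0,0,0],"translation": [-0.2,0.2,0],"jaw": 1}
    - {"delta_rot": [0,0,0],"translation": [-0.69,-0.32,0],"jaw": 1}
    - {"delta_rot": [0,0,0],"translation": [-1.13,-0.88,0],"jaw": 1}
    - {"delta_rot": [0,0,0],"translation": [-1.53,-1.48,0],"jaw": 1}
    - {"delta_rot": [0,0,0],"translation": [-1.87,-2.11,0],"jaw": 1}
    - {"delta_rot": [0,0,0],"translation": [-1.87,-2.11,0],"jaw": 1}

```text
time: 12.1
tcp_pos: [452.7, 213.6, 75.2]
eef_rot: [0.952, -0.054, 0.3, 0.017]
ft_force: [-15.2, 5.4, 9.6]
width: 12.5
finger_force: 42.5
```

Run:
```python
from h import *
o=r.get_obs();print(o['tcp_pos'],o['joint_positions'],o['ft_force'],o['width'],o['moment'])
```

```text
[452.73476368 213.64650555  75.23603033] [ 0.49998039 -0.12748214  2.18280006 -0.57775651  0.64827252  2.57269111] [-15.23407607   5.3746075    9.55471352] 12.538589991947243 [0.60297254 1.19170965 0.30521615]
```

Emit:
jog_arm:
  targets:
    - {"delta_rot": [0,0,0],"translation": [-0.39,-0.61,0],"jaw": 1}
    - {"delta_rot": [0,0,0],"translation": [-0.61,-1.29,0],"jaw": 1}
    - {"delta_rot": [0,0,0],"translation": [-0.78,-1.99,0],"jaw": 1}
    - {"delta_rot": [0,0,0],"translation": [-0.89,-2.69,0],"jaw": 1}
    - {"delta_rot": [0,0,0],"translation": [-0.93,-3.41,0],"jaw": 1}
    - {"delta_rot": [0,0,0],"translation": [-0.91,-4.12,0],"jaw": 1}
    - {"delta_rot": [0,0,0],"translation": [-0.83,-4.83,0],"jaw": 1}
    - {"delta_rot": [0,0,0],"translation": [-0.69,-5.53,0],"jaw": 1}
    - {"delta_rot": [0,0,0],"translation": [-0.69,-5.53,0],"jaw": 1}

```text
time: 13.0
tcp_pos: [446.3, 157.4, 74.9]
eef_rot: [0.952, -0.054, 0.3, 0.017]
ft_force: [-5.9, -1.2, 6.7]
width: 12.4
finger_force: 40.3
```

Run:
```python
from h import *
o=r.get_obs();print(o['tcp_pos'],o['joint_positions'],o['ft_force'],o['width'],o['moment'])
```

```text
[446.26221558 157.35001538  74.88031511] [ 0.35309889 -0.22473225  2.26092152 -0.47578412  0.60058469  2.3642773 ] [-5.94664366 -1.24597006  6.69133083] 12.385942442654498 [-0.03173069  0.55170129 -0.00496739]
```

Emit:
jog_arm:
  targets:
    - {"delta_rot": [0,0,0],"translation": [0.21,-0.69,0],"jaw": 1}
    - {"delta_rot": [0,0,0],"translation": [0.47,-1.36,0],"jaw": 1}
    - {"delta_rot": [0,0,0],"translation": [0.79,-2.0,0],"jaw": 1}
    - {"delta_rot": [0,0,0],"translation": [1.16,-2.61,0],"jaw": 1}
    - {"delta_rot": [0,0,0],"translation": [1.59,-3.18,0],"jaw": 1}
    - {"delta_rot": [0,0,0],"translation": [2.06,-3.72,0],"jaw": 1}
    - {"delta_rot": [0,0,0],"translation": [2.58,-4.21,0],"jaw": 1}
    - {"delta_rot": [0,0,0],"translation": [3.14,-4.65,0],"jaw": 1}
    - {"delta_rot": [0,0,0],"translation": [3.74,-5.05,0],"jaw": 1}
    - {"delta_rot": [0,0,0],"translation": [3.74,-5.05,0],"jaw": 1}

```text
time: 14.0
tcp_pos: [484.2, 107.4, 74.8]
eef_rot: [0.952, -0.054, 0.3, 0.017]
ft_force: [3.1, 4.3, -0.2]
width: 12.5
finger_force: 39.8
```

Run:
```python
from h import *
o=r.get_obs();print(o['tcp_pos'],o['joint_positions'],o['ft_force'],o['width'],o['moment'])
```

```text
[484.16348565 107.3690501   74.78506203] [ 0.16673127 -0.20074978  2.24307861 -0.32025775  0.52938933  2.08127579] [ 3.12531133  4.27205056 -0.18111931] 12.48754911527175 [ 0.64217144 -0.04164915  0.48466925]
```

Emit:
jog_arm:
  targets:
    - {"delta_rot": [0,0,0],"translation": [0.63,-0.34,0],"jaw": 1}
    - {"delta_rot": [0,0,0],"translation": [1.28,-0.63,0],"jaw": 1}
    - {"delta_rot": [0,0,0],"translation": [1.96,-0.85,0],"jaw": 1}
    - {"delta_rot": [0,0,0],"translation": [2.66,-1.02,0],"jaw": 1}
    - {"delta_rot": [0,0,0],"translation": [3.08,-1.09,0],"jaw": 1}
    - {"delta_rot": [0,0,0],"translation": [3.08,-1.09,0],"jaw": 1}

```text
time: 14.6
tcp_pos: [514.6, 97.9, 74.7]
eef_rot: [0.952, -0.054, 0.3, 0.016]
ft_force: [-1.8, 18.4, 1.3]
width: 12.5
finger_force: 39.5
```

Run:
```python
from h import *
im,D=r.grab_frame('top');im2,D2=r.grab_frame('scene');np.savez('7.npz',a=im,D=D,b=im2,D2=D2)
o=r.get_obs();print(o['tcp_pos'],o['joint_positions'],o['ft_force'],o['width'],o['moment'])
```

```text
[514.37539537  97.84883359  74.72243743] [ 0.12332171 -0.14000485  2.19444664 -0.27864316  0.50566448  2.01079449] [-2.46815059 16.49462616  0.97137408] 11.851700441116154 [2.477216   0.49442918 1.81352915]
```

Emit:
jog_arm:
  targets:
    - {"delta_rot": [0,0,0],"translation": [0.1,0.1,0],"jaw": 1}
    - {"delta_rot": [0,0,0],"translation": [0.2,0.1,0],"jaw": 1}
    - {"delta_rot": [0,0,0],"translation": [0.2,0.1,0],"jaw": 1}

```text
time: 15.0
tcp_pos: [516.1, 97.9, 74.7]
eef_rot: [0.952, -0.054, 0.3, 0.017]
ft_force: [-5.5, 2.2, 4.5]
width: 11.4
finger_force: 40.0
```

Emit:
jog_arm:
  targets:
    - {"delta_rot": [0,0,0],"translation": [0.1,0,0],"jaw": 1}
    - {"delta_rot": [0,0,0],"translation": [0.2,0,0],"jaw": 1}
    - {"delta_rot": [0,0,0],"translation": [0.2,0,0],"jaw": 1}

```text
time: 15.3
tcp_pos: [518.3, 97.8, 74.7]
eef_rot: [0.952, -0.054, 0.3, 0.017]
ft_force: [-1.9, 0.7, 2.5]
width: 11.7
finger_force: 40.7
```

Emit:
jog_arm:
  targets:
    - {"delta_rot": [0,0,0],"translation": [0.1,0,0],"jaw": 1}
    - {"delta_rot": [0,0,0],"translation": [0.2,0,0],"jaw": 1}
    - {"delta_rot": [0,0,0],"translation": [0.2,0,0],"jaw": 1}

```text
time: 15.6
tcp_pos: [520.6, 97.8, 74.7]
eef_rot: [0.952, -0.054, 0.3, 0.017]
ft_force: [-2.9, -0.7, 1.6]
width: 11.6
finger_force: 40.7
```

```bash
cat > g.py <<'E'
from h import *
def ang(n,im,C,lo,hi):
    g=im.astype(np.float32).mean(2);A=np.arange(lo,hi,.5);out=[]
    for a in A:
        t=np.radians(a);v=[]
        for rr in np.arange(30,56,2):
            u,w=proj(n,[C[0]+rr*np.cos(t),C[1]+rr*np.sin(t),50]);v.append(cv2.getRectSubPix(g,(1,1),(float(u),float(w)))[0,0])
        out.append(np.median(v))
    out=np.array(out);base=np.median(out);w=np.clip(base-10-out,0,None);i=out.argmin()
    k=abs(np.arange(len(A))-i)<12
    return (A[k]*w[k]).sum()/max(w[k].sum(),1e-6),out.min(),base,out[::8].round().astype(int)
E
python3 - <<'E'
from g import *
print(ang('scene',np.load('scene0.npz')['im'],(523.3,176.3),60,150))
print(ang('top',np.load('top0.npz')['im'],(520.8,179),60,150))
print(ang('scene',np.load('7.npz')['b'],(523.3,176.3),225,300))
im2,D2=r.grab_frame('scene');np.savez('8.npz',b=im2,D2=D2)
print(ang('scene',im2,(523.3,176.3),225,300)); print(r.get_obs()['tcp_pos'],r.get_obs()['ft_force'])
E
```

```text
(np.float64(104.8115929336044), np.float32(120.51628), np.float32(182.8718), array([181, 182, 182, 179, 183, 183, 184, 184, 184, 185, 168, 121, 149,
       182, 184, 182, 182, 183, 183, 183, 184, 185, 185]))Traceback (most recent call last):
  File "<stdin>", line 3, in <module>
  File "g.py", line 7, in ang
    u,w=proj(n,[C[0]+rr*np.cos(t),C[1]+rr*np.sin(t),50]);v.append(cv2.getRectSubPix(g,(1,1),(float(u),float(w)))[0,0])
        ~~~~^^^^^^^^^^^^^^^^^^^^^^^^^^^^^^^^^^^^^^^^^^^^
  File "h.py", line 14, in proj
    f,cx,cy,R,t=cam(n); c=R@np.array(X,float)+t
                ~~~^^^
  File "h.py", line 4, in cam
    p=r.camera_params(n); f=200/np.tan(np.radians(p['fovy'])/2)
ValueError: time passes only in moves, steps and waits
```

```bash
sed -i 's/^def cam/import functools\n@functools.cache\ndef cam/' h.py
python3 - <<'E'
from g import *
print(ang('top',np.load('top0.npz')['im'],(520.8,179),60,150)[0])
print(ang('scene',np.load('7.npz')['b'],(523.3,176.3),225,300))
im2,D2=r.grab_frame('scene');np.savez('8.npz',b=im2,D2=D2)
print(ang('scene',im2,(523.3,176.3),225,300)); print(r.get_obs()['tcp_pos'],r.get_obs()['ft_force'])
E
```

```text
105.09810859949869
(np.float64(267.9774262542413), np.float32(127.32873), np.float32(186.71028), array([187, 186, 186, 186, 186, 188, 189, 189, 188, 181, 146, 129, 168,
       187, 187, 186, 187, 187, 188]))
(np.float64(271.9499120059036), np.float32(117.502914), np.float32(186.63129), array([188, 187, 186, 186, 186, 186, 187, 189, 189, 188, 180, 142, 118,
       169, 187, 187, 187, 187, 187]))
[520.63153856  97.8367928   74.69444936] [-2.50174001 -1.67944196  0.5715091 ]
```

Emit:
jog_arm:
  targets:
    - {"delta_rot": [0,0,0],"translation": [0,0,0],"jaw": 0.3}
    - {"delta_rot": [0,0,0],"translation": [0,0,0],"jaw": -0.2}
    - {"delta_rot": [0,0,0],"translation": [0,0,0],"jaw": -0.2}
    - {"delta_rot": [0,0,0],"translation": [-1.1,0.1,1.6],"jaw": -0.2}
    - {"delta_rot": [0,0,0],"translation": [-3.0,0.3,4.3],"jaw": -0.2}
    - {"delta_rot": [0,0,0],"translation": [-5.1,0.6,7.4],"jaw": -0.2}
    - {"delta_rot": [0,0,0],"translation": [-7,0.8,8],"jaw": -0.2}
    - {"delta_rot": [0,0,0],"translation": [-7,0.8,8],"jaw": -0.2}

```text
time: 16.45
tcp_pos: [449.9, 106.4, 156.5]
eef_rot: [0.952, -0.054, 0.302, 0.017]
ft_force: [-0.6, 0.1, -0.0]
width: 51.0
finger_force: 0.0
```

Run:
```python
from g import *
im2,D2=r.grab_frame('scene');im,D=r.grab_frame('top');np.savez('9.npz',b=im2,D2=D2,a=im,D=D)
print(ang('scene',im2,(523.3,176.3),225,300));print(ang('top',im,(520.8,179),225,300)); print(r.get_obs()['tcp_pos'],r.get_obs()['ft_force'],r.get_obs()['width'])
# handle by depth / dark mask
g=im2.astype(int).mean(2)
for c in((513,97,112),(513,97,52),(507.5,73.5,40),(523.3,176.3,50)): print(c,np.round(proj('scene',c),1))
u,v=map(int,proj('scene',(513,97,80)));print(u,v)
for y in range(v-16,v+18): print(y,*g[y,u-22:u+22].astype(int))
```

```text
(np.float64(271.9577428944495), np.float32(113.06903), np.float32(182.33333), array([183, 183, 182, 182, 181, 182, 183, 184, 184, 184, 176, 138, 115,
       164, 183, 183, 182, 182, 183]))
(np.float64(271.2021222839048), np.float32(113.57825), np.float32(169.80197), array([170, 169, 169, 169, 170, 170, 171, 172, 172, 172, 167, 126, 122,
       163, 170, 169, 170, 170, 171]))
[450.79271519 106.06764356 154.94946942] [-0.56462735 -0.34779083 -0.77782919] 51.21882520026374
(513, 97, 112) [291.9 213.1]
(513, 97, 52) [292.4 227.6]
(507.5, 73.5, 40) [299.3 227.4]
(523.3, 176.3, 50) [270.7 240. ]
292 220
204 133 100 45 48 50 54 63 71 68 55 64 129 163 164 164 163 163 162 163 162 162 162 162 161 161 162 161 161 162 163 163 166 152 104 58 33 33 41 35 26 25 28 27 27
205 146 136 111 91 81 61 55 48 48 58 79 136 167 163 161 161 162 162 163 162 161 162 162 162 161 162 162 162 162 163 164 149 99 43 26 27 32 56 74 60 24 26 27 24
206 145 146 137 120 107 107 108 101 82 74 128 163 165 163 161 162 161 162 162 162 162 160 161 161 162 162 163 165 167 167 167 139 59 27 33 37 52 87 100 77 41 26 29 26
207 145
[... 4647 characters left out ...]
182 182 183 187 168 109 76 142 183 186 184 184 184 183 182 180 180 180 180 181 182 183 183 185 185 184 183 184 183 160 132 135 137 153 162 162 163 162 162 161 160
235 187 186 184 184 184 187 162 107 146 176 181 184 184 184 183 182 182 181 180 180 181 181 182 183 184 184 185 184 183 183 184 186 162 128 143 137 133 150 164 162 161 160 159 160
236 146 135 155 181 189 161 99 144 183 186 185 184 184 183 182 181 180 180 180 181 182 183 183 183 184 183 183 184 184 184 183 184 172 147 143 142 138 136 149 163 161 159 160 161
237 100 96 105 126 167 184 175 181 186 184 184 184 182 182 181 181 181 181 182 182 183 183 183 184 183 183 183 183 183 183 183 184 178 153 134 143 142 139 138 146 156 161 160 159
```

Emit:
jog_arm:
  targets:
    - {"delta_rot": [0,0,0],"translation": [3,-0.35,-0.6],"jaw": -0.2}
    - {"delta_rot": [0,0,0],"translation": [3,-0.35,-0.6],"jaw": -0.2}
    - {"delta_rot": [0,0,0],"translation": [4.1,-0.5,-2.2],"jaw": -0.2}
    - {"delta_rot": [0,0,0],"translation": [5.4,-0.6,-4],"jaw": -0.2}
    - {"delta_rot": [0,0,0],"translation": [6.8,-0.8,-6],"jaw": -0.2}
    - {"delta_rot": [0,0,0],"translation": [7.8,-0.9,-7.5],"jaw": -0.2}
    - {"delta_rot": [0,0,0],"translation": [8.15,-0.95,-7.95],"jaw": -0.2}
    - {"delta_rot": [0,0,0],"translation": [8.15,-0.95,-7.95],"jaw": -0.2}
    - {"delta_rot": [0,0,0],"translation": [8.15,-0.95,-7.95],"jaw": -0.2}

```text
time: 17.45
tcp_pos: [532.1, 96.4, 75.6]
eef_rot: [0.952, -0.054, 0.3, 0.017]
ft_force: [-0.4, -0.1, -0.4]
width: 51.4
finger_force: 0.0
```

Emit:
jog_arm:
  targets:
    - {"delta_rot": [0,0,0],"translation": [0,0,0],"jaw": 0.4}
    - {"delta_rot": [0,0,0],"translation": [0,0,0],"jaw": 1}
    - {"delta_rot": [0,0,0],"translation": [0,0,0],"jaw": 1}
    - {"delta_rot": [0,0,0],"translation": [0,0,0],"jaw": 1}
    - {"delta_rot": [0,0,0],"translation": [0,0,0],"jaw": 1}
  newtons: 60

```text
time: 17.95
tcp_pos: [532.5, 96.5, 76.1]
eef_rot: [0.952, -0.054, 0.301, 0.017]
ft_force: [-1.5, -2.2, 6.7]
width: 12.6
finger_force: 58.7
```

Emit:
jog_arm:
  targets:
    - {"delta_rot": [0,0,0],"translation": [-0.2,0,0],"jaw": 1}
    - {"delta_rot": [0,0,0],"translation": [-0.5,0,0],"jaw": 1}
    - {"delta_rot": [0,0,0],"translation": [-0.8,0,0],"jaw": 1}
    - {"delta_rot": [0,0,0],"translation": [-0.8,0,0],"jaw": 1}
    - {"delta_rot": [0,0,0],"translation": [-0.8,0,0],"jaw": 1}

```text
time: 18.45
tcp_pos: [524.4, 96.8, 76.0]
eef_rot: [0.952, -0.054, 0.301, 0.017]
ft_force: [-0.6, 4.2, 7.3]
width: 12.6
finger_force: 59.5
```

Run:
```python
from g import *
im2,D2=r.grab_frame('scene')
print(ang('scene',im2,(523.3,176.3),225,300)[:2]); print(r.get_obs()['tcp_pos'],r.get_obs()['ft_force'])
```

```text
(np.float64(267.1207059044851), np.float32(121.41657))
[524.40296001  96.77899265  75.98909986] [-1.74849441  3.76480819  7.62482302]
```

Emit:
jog_arm:
  targets:
    - {"delta_rot": [0,0,0],"translation": [-0.15,0,0],"jaw": 1}
    - {"delta_rot": [0,0,0],"translation": [-0.3,0,0],"jaw": 1}
    - {"delta_rot": [0,0,0],"translation": [-0.3,0,0],"jaw": 1}

```text
time: 18.8
tcp_pos: [521.4, 97.1, 76.0]
eef_rot: [0.952, -0.054, 0.301, 0.017]
ft_force: [-0.4, 10.2, 6.2]
width: 12.5
finger_force: 59.0
```

Emit:
jog_arm:
  targets:
    - {"delta_rot": [0,0,0],"translation": [-0.1,0,0],"jaw": 1}
    - {"delta_rot": [0,0,0],"translation": [-0.1,0,0],"jaw": 1}

```text
time: 19.0
tcp_pos: [520.6, 97.2, 76.0]
eef_rot: [0.952, -0.054, 0.301, 0.017]
ft_force: [4.1, 9.4, 2.3]
width: 12.1
finger_force: 58.9
```

Emit:
jog_arm:
  targets:
    - {"delta_rot": [0,0,0],"translation": [-0.1,0,0],"jaw": 1}
    - {"delta_rot": [0,0,0],"translation": [-0.1,0,0],"jaw": 1}

```text
time: 19.2
tcp_pos: [519.7, 97.3, 76.0]
eef_rot: [0.952, -0.054, 0.301, 0.016]
ft_force: [6.9, 12.0, -0.7]
width: 12.6
finger_force: 59.2
```

Run:
```python
from g import *
im2,D2=r.grab_frame('scene')
print(ang('scene',im2,(523.3,176.3),225,300)[:2]); print(r.get_obs()['tcp_pos'],r.get_obs()['ft_force'])
```

```text
(np.float64(264.4981674985625), np.float32(131.05891))
[519.69643577  97.29736216  76.02379668] [ 5.61812537 12.42849216  0.41811952]
```

Emit:
jog_arm:
  targets:
    - {"delta_rot": [0,0,0],"translation": [0,0,0],"jaw": 0.4}
    - {"delta_rot": [0,0,0],"translation": [0,0,0],"jaw": 0}
    - {"delta_rot": [0,0,0],"translation": [0,0,0],"jaw": 0}
    - {"delta_rot": [0,0,0],"translation": [0,0,0],"jaw": 0}

```text
time: 19.65
tcp_pos: [519.0, 96.3, 75.1]
eef_rot: [0.952, -0.054, 0.3, 0.017]
ft_force: [0.2, 0.4, -0.0]
width: 42.7
finger_force: 0.0
```

Run:
```python
from g import *
im2,D2=r.grab_frame('scene')
print(ang('scene',im2,(523.3,176.3),225,300)[:2]); print(r.get_obs()['tcp_pos'],r.get_obs()['ft_force'],r.get_obs()['width'])
```

```text
(np.float64(265.9959157571026), np.float32(122.492966))
[519.03037274  96.35291528  75.15464445] [-0.63265662 -0.26292273 -0.26186704] 43.16373059542212
```

Emit:
jog_arm:
  targets:
    - {"delta_rot": [0,0,0],"translation": [-1.1,0.1,1.6],"jaw": 0}
    - {"delta_rot": [0,0,0],"translation": [-3.0,0.3,4.3],"jaw": 0}
    - {"delta_rot": [0,0,0],"translation": [-5.1,0.6,7.4],"jaw": 0}
    - {"delta_rot": [0,0,0],"translation": [-7,-2,10],"jaw": 0}
    - {"delta_rot": [0,0,0],"translation": [-7,-6,12],"jaw": 0}
    - {"delta_rot": [0,0,0],"translation": [-7,-10,14],"jaw": 0}
    - {"delta_rot": [0,0,0],"translation": [-7,-14,14],"jaw": 0}
    - {"delta_rot": [0,0,0],"translation": [-7,-18,14],"jaw": 0}
    - {"delta_rot": [0,0,0],"translation": [-7,-18,14],"jaw": 0}
    - {"delta_rot": [0,0,0],"translation": [-7,-18,14],"jaw": 0}

```text
time: 20.7
tcp_pos: [448.9, -86.1, 215.3]
eef_rot: [0.952, -0.056, 0.3, 0.018]
ft_force: [0.5, -1.0, 0.4]
width: 42.7
finger_force: 0.0
```

Run:
```python
from g import *
im2,D2=r.grab_frame('scene');im,D=r.grab_frame('top');np.savez('10.npz',b=im2,D2=D2,a=im,D=D)
print(ang('scene',im2,(523.3,176.3),225,300)[:2]);print(ang('top',im,(520.8,179),225,300)[:2]); print(r.get_obs()['tcp_pos'],r.get_obs()['ft_force'])
p=ray('scene',299,225.5,40)-[523.3,176.3,40];print('ptr ang scene',np.degrees(np.arctan2(p[1],p[0]))%360,p)
# base front edges yaw from depth-free: disc plate check under head; plate points in scene depth
Q=cloud('scene',D2).reshape(-1,3);ok=D2.ravel()>0
t=np.radians(356);S=np.array([523.3+58*np.cos(t),176.3+58*np.sin(t)])
q=Q[:,:2]-S
for lo,hi in((52,70),(70,120)):
    m=ok&(np.abs(q).max(1)<48)&(Q[:,2]>lo)&(Q[:,2]<hi);print(lo,m.sum(),Q[m].mean(0) if m.any() else '')
g=im2.astype(int).mean(2)
for y in range(205,233): print(y,*g[y,276:308].astype(int))
```

```text
(np.float64(265.9833649275528), np.float32(116.258804))
(np.float64(264.8505108481313), np.float32(120.651566))
[448.93675101 -83.96591715 215.08693353] [-0.59580068  0.58320459 -0.19425197]
ptr ang scene 265.0100181082472 [  -9.42634009 -107.96097197    0.        ]
52 455 [570.9891262  175.76027162  58.43747565]
70 154 [587.17179972 166.4791392   90.85133296]
205 53 47 46 58 77 135 164 160 158 159 159 160 159 159 160 159 160 160 158 159 159 159 159 159 158 158 159 161 163 138 84 93
206 106 100 81 73 126 161 162 161 160 160 159 161 160 159 159 158 159 159 159 159 160 160 160 160 157 158 158 159 162 139 85 93
207 108 107 104 101 139 165 161 160 160 160 161 161 161 161 159 158 158 159 160 161 161 162 160 158 158 158 158 159 162 138 83 92
208 142 158 149 147 160 163 161 160 160 160 161 162 160 159 159 159 158 160 160 160 159 159 159 159 158 158 160 160 161 137 81 91
209 137 150 161 160 162 161 161 160 160 160 159 159 159 159 159 160 159 160 160 159 160 160 161 160 160 160 159 161 164 139 79 91
210 141 134 139 155 161 160 160 160 160 160 159 159 159 159 159 158 158 159 160 160 160 161 16
[... 2167 characters left out ...]
94 89 92 152 173 143 102 109 150 159 159 158 158 159 159
228 181 183 182 181 179 179 180 179 179 179 179 181 184 148 59 82 91 85 67 85 155 183 157 90 75 136 159 157 159 158 158 158
229 183 182 180 180 180 179 179 178 179 180 183 174 148 121 94 68 52 51 82 150 182 184 182 156 123 144 160 157 158 159 158 159
230 181 180 180 179 179 179 179 180 183 184 165 106 81 145 178 176 161 158 177 181 183 182 182 181 154 130 154 159 159 159 158 159
231 179 180 180 179 179 179 183 185 165 113 96 142 172 178 182 183 181 181 183 182 180 180 179 181 170 139 136 154 160 159 160 161
232 180 180 179 180 182 185 165 113 96 142 173 179 182 181 181 182 181 180 180 179 178 179 179 181 181 155 115 133 151 160 160 161
```

Run:
```python
from g import *
def edge(n,im,P,Q,z,sgn=None):
    g=cv2.GaussianBlur(im.astype(np.float32).mean(2),(0,0),.7);P=np.array(P);Q=np.array(Q);d=(Q-P)/np.linalg.norm(Q-P);N=np.array([-d[1],d[0]]);L=np.linalg.norm(Q-P);pts=[]
    for s in np.arange(6,L-6,1):
        o=np.arange(-4,4.01,.25);v=np.array([cv2.getRectSubPix(g,(1,1),tuple(map(float,P+d*s+N*k)))[0,0] for k in o])
        gr=abs(np.gradient(v));pts.append(P+d*s+N*o[gr.argmax()])
    W=np.array([ray(n,*p,z)[:2] for p in pts],np.float32)
    vx,vy,_,_=cv2.fitLine(W,cv2.DIST_HUBER,0,.01,.01).ravel();return np.degrees(np.arctan2(vy,vx))%180
t0=np.load('top0.npz')['im'];s0=np.load('scene0.npz')['im']
c=lambda u,v:(180+u/4,140+v/4)
e=lambda u,v:(190+u/4,140+v/4)
print('yaw: top front',edge('top',t0,c(222,533),c(502,448),28)-90,'left',edge('top',t0,c(170,330),c(222,533),28))
print('right top',edge('top',t0,c(440,235),c(502,448),28))
print('scene front',edge('scene',s0,e(290,594),e(525,442),28)-90,'left',edge('scene',s0,e(95,390),e(285,590),28),'right',edge('scene',s0,e(430,330),e(525,435),28))
def groove(n,im,C,a):
    g=im.astype(np.float32).mean(2);pts=[]
    for rr in np.arange(30,56,1.5):
        A=np.radians(np.arange(a-7,a+7,.25));X=[(C[0]+rr*np.cos(t),C[1]+rr*np.sin(t)) for t in A]
        v=np.array([cv2.getRectSubPix(g,(1,1),tuple(map(float,proj(n,[*x,50]))))[0,0] for x in X]);w=np.clip(np.median(v)-15-v,0,None)
        if w.sum()>0: pts.append((np.array(X)*w[:,None]).sum(0)/w.sum())
    W=np.array(pts,np.float32);vx,vy,x0,y0=cv2.fitLine(W,cv2.DIST_HUBER,0,.01,.01).ravel();return np.degrees(np.arctan2(vy,vx))%180+180, (x0,y0)
d=np.load('10.npz')
print('groove line',groove('scene',d['b'],(523.3,176.3),266),groove('top',d['a'],(520.8,179),265))
```

```text
yaw: top front -6.1062927 left 163.53192
right top 174.0272
scene front -6.076462 left 173.86234 right 176.83563
groove line (np.float32(264.64062), (np.float32(520.21497), np.float32(133.06734))) (np.float32(262.52673), (np.float32(516.97656), np.float32(136.73094)))
```

```bash
python3 -c "
from plant import r
print(r.job_done())"
```

```text
the job is handed in; nothing more can be done
None
```

I seated the plate flat over both studs and let go of it, then turned the table to its far click and handed the job in. I overshot the click by about 8° and turned back clockwise into it. It sprang in and stayed; the handle measures within about 1–2° of the pointer line. There was no contact with the scan head that I know of, though I did not re-check the other objects on the counter.

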